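# Put the brass coupling away and latch the parts cabinet

### The job

Stand the brass coupling upright in the empty wide compartment of the cabinet's pulled-out top tray without dropping it, slide the tray fully home, then swing the cabinet door shut and press it until its spring latch snaps in behind the keeper, without slamming or forcing the door. Leave the elbow, the tee and the paste jar where they are.

Things in the scene. Friction and masses are not known exactly. Their poses are not given: they have to be found in the camera images.
- cabinet: Blue sheet-steel parts cabinet, fixed to the counter: 200 mm wide, 240 mm deep, 250 mm high. Origin: centre of its underside. Its own x axis points from the front to the back (the front plane is at own x = -120 mm), its y axis to the hinge side, z up.
- tray (a joint): How far the top tray is pulled out (m): 0 is fully home against its end stop (its front plate then stands 3 mm proud of the cabinet's front plane), about 0.1 at the start; it slides along the cabinet's x axis and stays where it is left (2 N of friction).
- tray_front (a point): Middle of the outer face of the top tray's yellow front plate (plate 180 mm wide, from 32 mm below to 24 mm above this point; the cabinet's top is 44 mm above this point). Push here, along the cabinet's own +x, to slide the tray in. Axes as the cabinet's.
- tray_cell (a point): On the floor of the top tray, in the middle of the width of the empty wide compartment (102 mm wide across the cabinet, walls 35 mm high) and 50 mm behind the front plate; this spot is open to the sky while the tray is out. Axes as the cabinet's. The narrow compartment beside it, on the hinge side, is full of steel nipples.
- coupling_center (a point): Centre of the brass coupling, a hollow-looking upright cylinder 36 mm in diameter (38 mm at its end beads) and 48 mm tall, about 180 g, standing on the counter; z axis along it.
- door (a joint): Opening angle of the cabinet door (rad), about 1.7 at the start: wide open. 0 is nominally shut (parallel to the front); the keeper is adjustable, so the latched door rests anywhere between -0.03 and +0.03. The hinge is a little stiff: the door stays where it is left.
- door_hinge (a point): Point on the vertical hinge axis at the latch's height. Fixed to the door: its y axis points from the door's free edge to the hinge, its x axis is square to the door, from the outer face to the inner face. The door is a 4 mm sheet, 244 mm high, top edge at 250 mm; its outer face lies 7 mm from the hinge axis, its free edge 196 mm from it.
- latch_case (a point): Centre of the outer face of the steel latch case (41 mm wide, 40 mm high, 19 mm proud of the door's outer face) near the door's free edge: 175.5 mm along the door from the hinge axis and 26 mm out from it. Axes as door_hinge. Press here, along +x: 10 to 14 N, applied slowly, latch the door; 19 N crush the buffer. Slamming is a free edge faster than 0.2 m/s within 0.1 rad of shut.
- bolt (a joint): How far the brass bolt is pushed back into the latch case (m): 0 is fully out, 0.008 on the keeper's lip. Some 0.055 rad before shut its bevel meets the lip; the push rises to 10-14 N as it rides over and meets the buffer, before it drops in and reads 0 again. Keeper and buffer sit up to 5.5 mm further in or out than nominal: shut it by feel.
- buffer (a joint): How far the rubber buffer on the keeper is squeezed by the door (m), 4 N per mm: 0 while the door is open, some 0.003 under the latched door (0 again if it springs back unlatched); beyond 0.0042 it is crushed.
- elbow: Bystander: grey steel pipe elbow lying on the counter, two legs of 44 mm, 38 mm across its beads. Origin under its corner.
- tee: Bystander: grey steel pipe tee lying on the counter, 78 mm long, 38 mm across its beads. Origin under its middle.
- paste_jar: Bystander: white jar with a red lid, 54 mm in diameter, 65 mm tall. Origin: centre of its underside.
Not all that is in view belongs to the job. Several things look just like the part that bears coupling_center: the one meant starts farthest to the robot's right.

How it is judged:
By the outcome, as a careful person would: the job done as asked, in the order asked, and still so for the second after the job is handed in, with the robot touching nothing.
It also fails if it takes over 72 s, if anything falls off the work surface, if the arm or the gripper's body presses on something with over 40 N, if the wrist force passes 120 N, or if a joint passes its speed limit or range.

### The arm

A 6-joint arm with a two-finger parallel gripper is mounted at the origin on the work surface. World frame = base frame: x ahead of the robot, y to its left, z up, the work surface at z = 0. Lengths are in mm, angles in rad, forces in N, time in s.
With the tool pointing down it reaches from about 275 to 1000 mm from the base axis. Payload 8.4 kg.
Tool frame: the origin (TCP) lies between the finger pads; the fingertips stand r.finger_overhang ahead of it and the grasp point (between the pads) is the TCP (r.finger_overhang is the distance from the TCP to the fingertips, in mm); z points along the fingers, y is the line along which they close (so a half turn about z gives the same grasp; the last joint's range is limited). The gripper opens to 85 mm and grips with 20 to 120 N. Pads are 22 mm wide; open, the fingers measure 114 mm over their backs; the gripper's body (76 mm by 85 mm) begins 54 mm behind the grasp point. The pads swing forward as they close: fully open they stand 13 mm farther back than shut.
Start: joints at [1.246, 0.353, 1.633, -0, 1.155, -0.002], TCP at [198.263, 592.722, 250.281] pointing down, gripper open.
Joint ranges: [-2.63, 2.63], [-0.92, 2.1], [0.06, 2.66], [-1.3, 4.44], [0, 2.69], [-3.02, 3.02]. Speed limits (rad/s): [2.22, 2.22, 2.79, 3.14, 3.14, 3.14].

### API

Orientations are given as [roll, pitch, yaw] about the fixed x, y, z axes, in that order (R = Rz(yaw) Ry(pitch) Rx(roll)).
In Python, from rig import r, cams, sign_off gives the robot as it stands.
- The arm moves only by the shell command python3 -m crank 'ROWS' [FORCE]. ROWS is JSON, a list of rows, each a list of 7 numbers: the shift along the tool's x, y, z in m, then the turn, a rotation vector about the tool's x, y, z in rad, then the closure, from 0 (fully open) to 1 (shut). In form: [[dx, dy, dz, ax, ay, az, gripper], ...]. A call has 1 to 5 rows; each row is the pose to reach, as a shift and turn from the pose commanded when the call began, along the tool's axes at that moment; what a row does not reach only later rows make up. A row lasts 1/10 s, in which the tool goes at most 50 mm and 8.59 degrees, less where a joint would pass 70% of its speed; a pose out of reach is approached as far as the arm can. A call with a gripper value outside its range is refused whole. The fingers move at their own pace and stop on an object; FORCE is the grip in N (left out, the last holds). Time passes only in rows, so rows that repeat a pose let the fingers close. It gives the time, the measured TCP pose, the force, the opening and the grip force at its end, in the units of the state.
- r.sense(): the state, without advancing time (a new reading comes with each control period).
- cams.grab_frame(name): name is "side" or "top" or "wrist"; returns a dict with "image" (420x560x3 uint8, red, green, blue), "fx", "fy", "cx", "cy" (pixels), "D" ([k1, k2, p1, p2, k3] as OpenCV has them; the pictures are not rectified), "position" and "orientation" of the camera in the world. Camera axes: x right, y down, z forward; pixel columns grow to the right and rows downward; lengths in mm; the calibration is good to about 2 mm. A picture is of the moment at which its call begins. There is no depth.
- sign_off(): hands the job in; it is judged then, once.
The state is a dict: "clock": time; "qpos": joint angles; "qvel": joint speeds; "joint_efforts": joint torques, N m; "eef_pos": TCP position; "tcp_rot": TCP orientation; "contact_force": force on the tool from outside, world axes, zero at the start; "wrist_torque": the same for the moment, N m; "opening": opening from 0.0 (shut) to 1.0 (fully open); "grasp_force": force on a finger pad.
Only numpy, scipy, OpenCV 4.12 (cv2) and the standard library are available. Lean on these libraries where they do the work, as an engineer would, in place of code of your own. Each camera call takes 0.05 s, during which the arm holds its last target. There are 200 camera calls.

## Working session

There is one attempt and no reset: what is moved stays moved. The work goes in short steps, Python scripts to look and compute and a shell command to move; the robot and the scene stay as the last step left them, time stands still between calls to the robot, and variables do not carry over. Pictures are saved under pics/ and viewed, at most 10 in all, crops included, and the job is handed in when it is done.

```bash
mkdir -p pics; ls
python3 - <<'E'
from rig import r,cams
import cv2,json
print(r.sense(), r.finger_overhang)
for n in("top","side"):
    f=cams.grab_frame(n); cv2.imwrite(f"pics/{n}0.png",f["image"][:,:,::-1])
    print(n,{k:v for k,v in f.items() if k!="image"})
E
```

```text
pics
{'clock': 0.0, 'qpos': array([ 1.24559762e+00,  3.53649384e-01,  1.63411569e+00,  4.34668759e-06,
        1.15520038e+00, -2.39741309e-03]), 'qvel': array([-8.50605539e-04,  3.80300536e-04,  1.59385783e-04, -1.43168990e-03,
       -2.21319729e-05,  6.23384740e-04]), 'joint_efforts': array([ 1.69922710e-03, -6.05253196e+01, -3.42066479e+01,  1.93649616e-04,
        9.41448554e-03,  1.56012317e-05]), 'eef_pos': array([198.12214006, 592.30369725, 249.56878218]), 'tcp_rot': array([-3.14021986e+00, -7.26542935e-06,  2.81878960e+00]), 'contact_force': array([0.0312812 , 0.78408535, 0.09801702]), 'wrist_torque': array([0.01675658, 0.04434536, 0.0208118 ]), 'grasp_force': 0.0, 'opening': 1.0000079282152698} 19.0
top {'fx': 401.6052523803016, 'fy': 401.6052523803016, 'cx': 284.63238149759934, 'cy': 203.14895859475214, 'D': array([0.02619154, 0.        , 0.        , 0.        , 0.        ]), 'position': array([462.87181098, -48.17259613, 915.19897386]), 'orientation': array([-3.03244814, -0.00717548, -1.55406381])}
side {'fx': 448.9944927397824, 'fy': 448.9944927397824, 'cx': 275.6591200821347, 'cy': 212.3999519639405, 'D': array([-0.00743552,  0.        ,  0.        ,  0.        ,  0.        ]), 'position': array([ 396.61674283, -751.6111296 ,  715.78684918]), 'orientation': array([-2.23597796, -0.00335045, -0.24993919])}
```

View pics/top0.png

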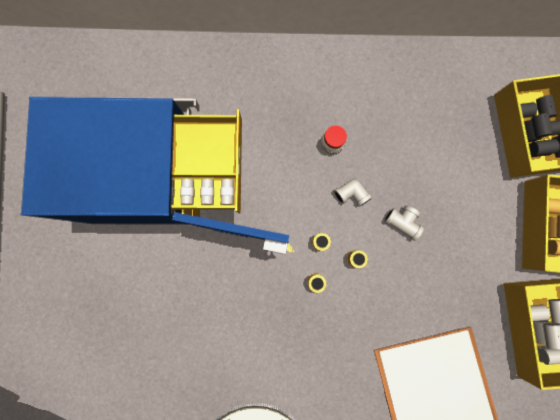

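View pics/side0.png

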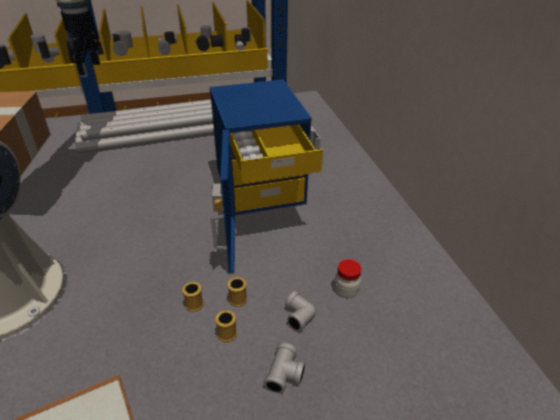

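The three brass look-alikes in the top view are at (321,242), (358,259) and (317,283). Image right is the robot's right (−y), so the one meant should be (358,259). In the side view that is (227,325). I'll confirm it in an enlarged crop. The cabinet is on the left with its front facing right in the image, and the door edge runs from (173,214) to (288,238).

```bash
cat > h.py <<'E'
import numpy as np,cv2
from scipy.spatial.transform import Rotation as R
from rig import r,cams
def pix(f,uv,z):
    K=np.array([[f["fx"],0,f["cx"]],[0,f["fy"],f["cy"]],[0,0,1]])
    p=cv2.undistortPoints(np.array(uv,float).reshape(-1,1,2),K,f["D"]).reshape(-1,2)
    d=R.from_euler("xyz",f["orientation"]).apply(np.c_[p,np.ones(len(p))])
    return f["position"]+d*((np.array(z)-f["position"][2])/d[:,2])[:,None]
def proj(f,P):
    K=np.array([[f["fx"],0,f["cx"]],[0,f["fy"],f["cy"]],[0,0,1]])
    Rm=R.from_euler("xyz",f["orientation"]).as_matrix().T
    return cv2.projectPoints(np.array(P,float).reshape(-1,1,3),Rm,-Rm@f["position"],K,f["D"])[0].reshape(-1,2)
def crop(f,x,y,w,h,s,name):
    cv2.imwrite(name,cv2.resize(f["image"][y:y+h,x:x+w,::-1],None,fx=s,fy=s,interpolation=cv2.INTER_CUBIC))
E
python3 - <<'E'
from h import *
f=cams.grab_frame("top")
crop(f,20,90,280,170,2.85,"pics/c1.png"); crop(f,290,220,100,75,8,"pics/c2.png")
E
```

```text
(no output)
```

View pics/c1.png

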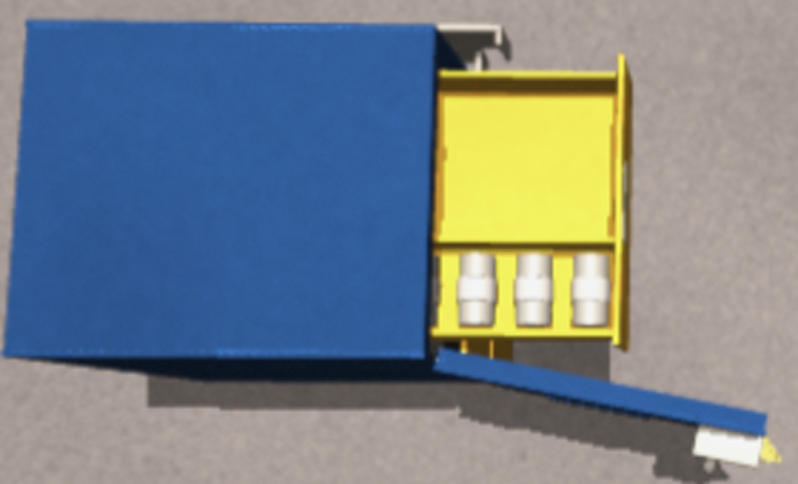

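View pics/c2.png

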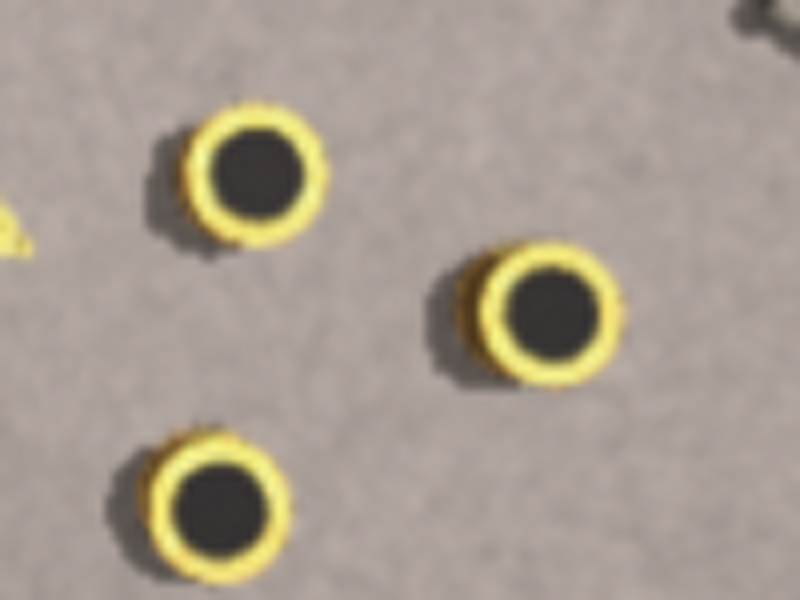

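The crop confirms it: A is at (321.9,241.8), B at (358.9,259.1) and C at (317.4,283.4). B has the lowest y, so it is the coupling meant. The other crop shows the cabinet top corners, the tray plate and the door's free end with the white latch case.

Run:
```python
from h import *
from scipy.optimize import least_squares
f=cams.grab_frame("top")
np.set_printoptions(precision=1,suppress=True)
q=lambda L:np.array(L)/2.85+[20,90]
print("coup",pix(f,[(321.9,241.8),(358.9,259.1),(317.4,283.4)],[48]*3))
C=pix(f,q([(27,21),(436,27),(426,357),(5,355)]),[250]*4);print(C, np.linalg.norm(C-np.roll(C,1,0),axis=1))
M=np.array([[120,-100],[-120,-100],[-120,100],[120,100]])
def W(p,m): c,s=np.cos(p[2]),np.sin(p[2]); return np.array(m)@np.array([[c,s],[-s,c]])+p[:2]
s=least_squares(lambda p:(W(p,M)-C[:,:2]).ravel(),[450,300,1.57]);p=s.x
print("cab",p[:2],round(p[2],4),s.fun)
print("plate",pix(f,q([(626,55),(630,348)]),[230]*2))
print("plate in cab", (pix(f,q([(626,55),(630,348)]),[230]*2)[:,:2]-p[:2])@np.array([[np.cos(p[2]),-np.sin(p[2])],[np.sin(p[2]),np.cos(p[2])]]))
print("cell",W(p,[[-170,-30]]))
D=pix(f,q([(437,370),(762,433)]),[250]*2);print("door outer",D,((D[:,:2]-p[:2])@np.array([[np.cos(p[2]),-np.sin(p[2])],[np.sin(p[2]),np.cos(p[2])]])))
# cell edges: divider top / side wall inner top at z~215
for z in(180,215): 
  w=pix(f,q([(440,80),(620,80),(440,245),(613,245),(445,95),(610,95),(610,240)]),[z]*7)
  print(z,((w[:,:2]-p[:2])@np.array([[np.cos(p[2]),-np.sin(p[2])],[np.sin(p[2]),np.cos(p[2])]])))
s=cams.grab_frame("side"); 
print("side proj", proj(s,np.c_[W(p,M),[250]*4]), proj(s,[pix(f,[(358.9,259.1)],[48])[0]]))
crop(s,150,70,200,150,4,"pics/s1.png")
```

```text
coup [[ 475.8 -134.3   48. ]
 [ 440.4 -213.7   48. ]
 [ 387.7 -125.3   48. ]]
[[707.8 381.6 250. ]
 [710.3 141.6 250. ]
 [512.3 138.4 250. ]
 [509.5 377.8 250. ]] [198.3 240.1 198.  239.5]
cab [610.  259.9] 1.5846 [ 0.5 -0.4  1.3 -0.3 -0.7  0.1 -1.2  0.6]
plate [[702.5  30.  230. ]
 [521.3  22.4 230. ]]
plate in cab [[-231.1  -89.3]
 [-236.2   91.9]]
cell [[642.3  90.3]]
door outer [[504.9 131.7 250. ]
 [471.6 -57.3 250. ]] [[-126.7  106.8]
 [-315.2  142.7]]
180 [[-103.7  -89. ]
 [-222.   -89.9]
 [-107.1   21. ]
 [-219.1   20.4]
 [-107.3  -78.9]
 [-215.5  -79.7]
 [-217.1   17.1]]
215 [[-113.4  -77.6]
 [-226.   -78.4]
 [-116.6   27.2]
 [-223.2   26.7]
 [-116.8  -67.9]
 [-219.8  -68.7]
 [-221.3   23.5]]
side proj [[283.2  79.7]
 [311.8 118.5]
 [225.6 129. ]
 [209.4  87.1]] [[225.5 318.7]]
```

View pics/s1.png

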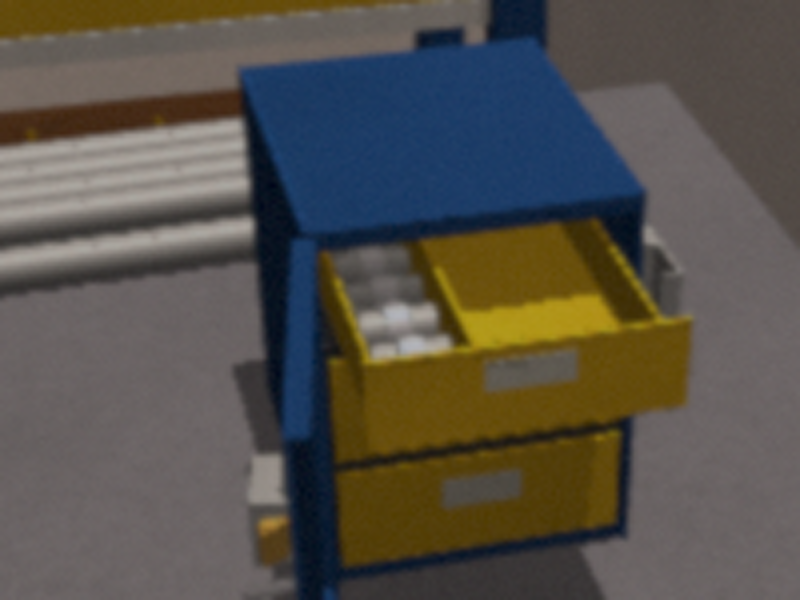

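The side view agrees with the fitted cabinet pose to about 1 px: predicted (311.8,118.5), seen (310.7,117.5). The cabinet's +x runs along world +y. First I'll turn the tool so its x axis lies along world +y and its y axis along world +x.

```bash
python3 -m crank '[[0,0,0,0,0,0.15,0],[0,0,0,0,0,0.3,0],[0,0,0,0,0,0.45,0],[0,0,0,0,0,0.6,0],[0,0,0,0,0,0.7,0]]' 40; python3 -m crank '[[0,0,0,0,0,0.15,0],[0,0,0,0,0,0.3,0],[0,0,0,0,0,0.45,0],[0,0,0,0,0,0.548,0],[0,0,0,0,0,0.548,0]]'
python3 - <<'E'
from h import *
np.set_printoptions(precision=1,suppress=True)
s=cams.grab_frame("side")
p=[610,259.9,1.5846]; c,sn=np.cos(p[2]),np.sin(p[2])
W=lambda x,y,z:[p[0]+c*x-sn*y,p[1]+sn*x+c*y,z]
for x in(-223,-228,-233): print("plate top ends",proj(s,[W(x,-90,230),W(x,90,230)]))
for z in (110,125,140): print("latch",z,proj(s,[W(-292.5,157.3,z)]))
print("cell",W(-175,-27.5,180),"front",W(-226,0,206))
H=np.array([-125.5,99.5])
for t in np.arange(1.76,-.05,-.2):
    y=np.array([np.sin(t),np.cos(t)]);x=np.array([np.cos(t),-np.sin(t)])
    print(round(t,2),np.array(W(*(H-170*y-7*x),0)[:2]),"n",np.array(W(*x,0)[:2])-p[:2])
E
```

```text
clock: 0.75
eef_pos: [198.2, 592.6, 250.1]
tcp_rot: [-3.141, 0.0, 2.113]
contact_force: [-0.0, -0.1, 0.6]
opening: 0.999
grasp_force: 0.0
clock: 1.25
eef_pos: [198.3, 592.6, 250.2]
tcp_rot: [-3.142, 0.0, 1.569]
contact_force: [0.2, 0.3, 1.3]
opening: 1.0
grasp_force: 0.0
plate top ends [[322.3 148.6]
 [239.8 159.9]]
plate top ends [[323.1 149.8]
 [240.3 161.1]]
plate top ends [[323.9 150.9]
 [240.8 162.4]]
latch 110 [[217.3 230.9]]
latch 125 [[216.8 225.4]]
latch 140 [[216.2 219.7]]
cell [np.float64(639.9129461957327), np.float64(85.29626106554532), 180] front [np.float64(613.1195310755178), np.float64(33.92153083563716), 206]
1.76 [475.7 -33.1] n [ 1.  -0.2]
1.56 [509.4 -37.1] n [1. 0.]
1.36 [543.3 -34.3] n [1.  0.2]
1.16 [575.9 -24.7] n [0.9 0.4]
0.96 [606.  -9.] n [0.8 0.6]
0.76 [632.3  12.5] n [0.7 0.7]
0.56 [653.9  38.8] n [0.5 0.9]
0.36 [669.8  68.8] n [0.3 0.9]
0.16 [679.4 101.3] n [0.1 1. ]
-0.04 [682.4 135.2] n [-0.1  1. ]
```

Now I move over to coupling B at (440,−214).

```bash
for i in 1 2 3; do python3 -m crank '[[-0.045,0.0135,0,0,0,0,0],[-0.09,0.027,0,0,0,0,0],[-0.135,0.0405,0,0,0,0,0],[-0.18,0.054,0,0,0,0,0],[-0.225,0.0675,0,0,0,0,0]]' | sed -n 1,4p; done; python3 -m crank '[[-0.045,0.013,0,0,0,0,0],[-0.09,0.026,0,0,0,0,0],[-0.131,0.039,0,0,0,0,0],[-0.131,0.039,0.05,0,0,0,0],[-0.131,0.039,0.1,0,0,0,0]]' | sed -n 1,4p
python3 - <<'E'
from h import *
f=cams.grab_frame("wrist"); cv2.imwrite("pics/w1.png",f["image"][:,:,::-1])
print(proj(f,[[440.4,-213.7,48]]),f["position"])
E
```

```text
clock: 1.8
eef_pos: [265.9, 366.0, 250.3]
tcp_rot: [3.141, -0.0, 1.575]
contact_force: [0.2, -0.4, 0.3]
clock: 2.3
eef_pos: [333.4, 141.0, 250.6]
tcp_rot: [3.14, -0.0, 1.575]
contact_force: [1.6, 0.3, -0.3]
clock: 2.8
eef_pos: [401.0, -84.4, 250.6]
tcp_rot: [3.141, 0.0, 1.574]
contact_force: [1.4, 1.2, -0.1]
clock: 3.3
eef_pos: [441.1, -215.3, 150.2]
tcp_rot: [3.137, 0.002, 1.572]
contact_force: [-0.0, -0.0, -0.1]
[[281.13640682 208.50973476]] [ 441.34816295 -134.65318949  272.64837644]
```

View pics/w1.png

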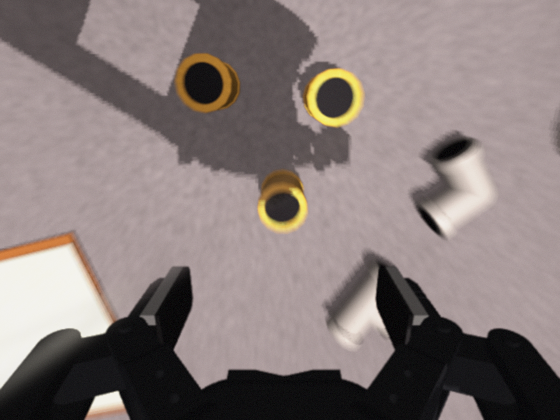

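The rim shows at (282,207) and was predicted at (281,208.5), so the coupling position is confirmed. I descend and grip it.

```bash
python3 -m crank '[[0.0015,-0.0007,0.04,0,0,0,0],[0.0015,-0.0007,0.08,0,0,0,0],[0.0015,-0.0007,0.105,0,0,0,0],[0.0015,-0.0007,0.122,0,0,0,0],[0.0015,-0.0007,0.122,0,0,0,0]]'; for i in 1 2; do python3 -m crank '[[0,0,0,0,0,0,0.9],[0,0,0,0,0,0,0.9],[0,0,0,0,0,0,0.9],[0,0,0,0,0,0,0.9],[0,0,0,0,0,0,0.9]]' 40; done
```

```text
clock: 3.85
eef_pos: [438.1, -211.1, 27.2]
tcp_rot: [-3.138, -0.002, 1.573]
contact_force: [0.3, 0.7, 0.4]
opening: 1.0
grasp_force: 0.0
clock: 4.35
eef_pos: [439.8, -212.1, 29.6]
tcp_rot: [3.14, 0.001, 1.571]
contact_force: [-0.7, 0.5, 9.7]
opening: 0.409
grasp_force: 39.0
clock: 4.85
eef_pos: [439.8, -212.1, 29.6]
tcp_rot: [3.14, 0.001, 1.571]
contact_force: [-1.6, 0.0, 10.2]
opening: 0.41
grasp_force: 39.0
```

It's gripped. I lift it and carry it over the door at height, then check the grasp in a wrist picture.

```bash
python3 -m crank '[[0,0,-0.01,0,0,0,0.9],[0,0,-0.04,0,0,0,0.9],[0,0,-0.08,0,0,0,0.9],[0,0,-0.12,0,0,0,0.9],[0,0,-0.16,0,0,0,0.9]]'; python3 -m crank '[[0,0,-0.04,0,0,0,0.9],[0,0,-0.08,0,0,0,0.9],[0,0,-0.12,0,0,0,0.9],[0,0,-0.13,0,0,0,0.9],[0,0,-0.13,0,0,0,0.9]]'; python3 -m crank '[[0.03,0.02,0,0,0,0,0.9],[0.06,0.04,0,0,0,0,0.9],[0.09,0.06,0,0,0,0,0.9],[0.12,0.08,0,0,0,0,0.9],[0.15,0.1,0,0,0,0,0.9]]'|sed -n 2p;  python3 -m crank '[[0.03,0.02,0,0,0,0,0.9],[0.06,0.04,0,0,0,0,0.9],[0.09,0.06,0,0,0,0,0.9],[0.12,0.08,0,0,0,0,0.9],[0.147,0.1,0,0,0,0,0.9]]'
python3 - <<'E'
from h import *
f=cams.grab_frame("wrist"); a=f["image"]
g=cams.grab_frame("top");b=cv2.resize(g["image"][70:270,150:416],(560,420))
cv2.imwrite("pics/w2.png",cv2.resize(np.hstack([a,b])[:,:,::-1],(800,300)))
E
```

```text
clock: 5.35
eef_pos: [438.6, -211.6, 190.6]
tcp_rot: [3.141, 0.0, 1.571]
contact_force: [0.4, -0.9, -2.8]
opening: 0.412
grasp_force: 40.3
clock: 5.85
eef_pos: [439.5, -212.0, 320.3]
tcp_rot: [3.138, 0.002, 1.571]
contact_force: [0.6, 0.4, -3.3]
opening: 0.411
grasp_force: 40.3
eef_pos: [538.5, -60.3, 316.0]
clock: 6.85
eef_pos: [638.5, 86.7, 315.5]
tcp_rot: [-3.138, 0.0, 1.571]
contact_force: [0.4, -0.5, -1.8]
opening: 0.414
grasp_force: 40.4
```

View pics/w2.png

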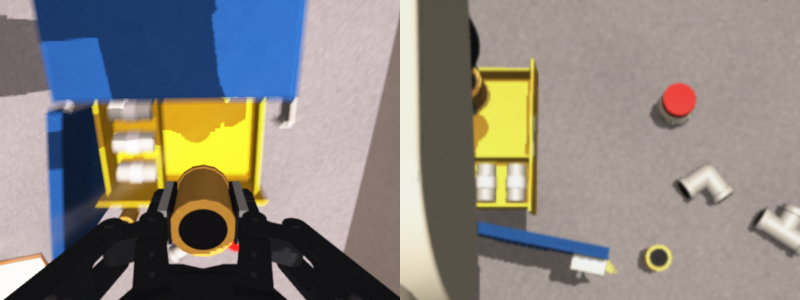

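The wrist half of the picture shows the coupling upright in the fingers, over the empty wide compartment. I lower it by feel.

```bash
python3 -m crank '[[0,0,0.03,0,0,0,0.9],[0,0,0.055,0,0,0,0.9],[0,0,0.075,0,0,0,0.9],[0,0,0.09,0,0,0,0.9],[0,0,0.09,0,0,0,0.9]]'|sed -n 2,4p; for i in 1 2 3; do python3 -m crank '[[0,0,0.001,0,0,0,0.9],[0,0,0.002,0,0,0,0.9],[0,0,0.003,0,0,0,0.9],[0,0,0.004,0,0,0,0.9],[0,0,0.004,0,0,0,0.9]]' |sed -n 2,4p; done
```

```text
eef_pos: [636.9, 84.5, 224.9]
tcp_rot: [-3.136, 0.001, 1.571]
contact_force: [-0.6, 0.6, -0.5]
eef_pos: [639.1, 85.3, 224.6]
tcp_rot: [3.141, -0.0, 1.571]
contact_force: [0.5, -0.5, -1.6]
eef_pos: [638.9, 85.2, 220.0]
tcp_rot: [-3.141, 0.0, 1.571]
contact_force: [-0.9, 0.1, -1.1]
eef_pos: [639.0, 85.2, 216.1]
tcp_rot: [-3.141, 0.0, 1.571]
contact_force: [-0.2, -0.2, -1.7]
```

```bash
for i in 1 2 3 4 5; do python3 -m crank '[[0,0,0.0005,0,0,0,0.9],[0,0,0.001,0,0,0,0.9],[0,0,0.0015,0,0,0,0.9],[0,0,0.002,0,0,0,0.9]]' |sed -n 2,4p|grep -v rot; done
```

```text
eef_pos: [639.1, 85.2, 214.3]
contact_force: [-0.1, 0.3, -1.8]
eef_pos: [639.0, 85.2, 212.2]
contact_force: [-0.1, -0.4, -1.5]
eef_pos: [639.1, 85.2, 210.3]
contact_force: [-0.4, 0.8, -1.6]
eef_pos: [639.1, 85.2, 209.5]
contact_force: [-6.3, -0.2, 12.9]
eef_pos: [639.1, 85.3, 209.4]
contact_force: [-11.3, -2.0, 26.5]
```

It touched down at about 209.5. I ease off the pressure and release with a small opening.

```bash
python3 -m crank '[[0,0,-0.001,0,0,0,0.9],[0,0,-0.0025,0,0,0,0.9],[0,0,-0.0028,0,0,0,0.9],[0,0,-0.0028,0,0,0,0.9]]'; python3 -m crank '[[0,0,0,0,0,0,0.55],[0,0,0,0,0,0,0.5],[0,0,0,0,0,0,0.46],[0,0,0,0,0,0,0.42],[0,0,0,0,0,0,0.42]]'; python3 -m crank '[[0,0,-0.004,0,0,0,0.42],[0,0,-0.012,0,0,0,0.42],[0,0,-0.03,0,0,0,0.42],[0,0,-0.06,0,0,0,0.42],[0,0,-0.1,0,0,0,0.42]]'
```

```text
clock: 11.35
eef_pos: [639.3, 85.3, 209.6]
tcp_rot: [3.141, -0.0, 1.571]
contact_force: [-2.8, -0.2, 6.3]
opening: 0.413
grasp_force: 41.0
clock: 11.85
eef_pos: [639.0, 85.2, 208.9]
tcp_rot: [-3.141, 0.0, 1.571]
contact_force: [0.2, -0.1, 0.3]
opening: 0.581
grasp_force: 0.0
clock: 12.35
eef_pos: [638.2, 85.1, 309.3]
tcp_rot: [-3.139, 0.0, 1.571]
contact_force: [0.6, -0.0, 0.3]
opening: 0.583
grasp_force: 0.0
```

```bash
python3 -m crank '[[-0.035,-0.008,0,0,0,0,1],[-0.07,-0.016,0,0,0,0,1],[-0.115,-0.025,0,0,0,0,1],[-0.115,-0.025,0.04,0,0,0,1],[-0.115,-0.025,0.08,0,0,0,1]]'; python3 -m crank '[[0,0,0.014,0,0,0,1],[0.01,0,0.014,0,0,0,1],[0.015,0,0.014,0,0,0,1],[0.015,0,0.014,0,0,0,1]]'
python3 - <<'E'
from h import *
f=cams.grab_frame("wrist"); a=f["image"]
g=cams.grab_frame("side");b=cv2.resize(g["image"][70:220,150:350],(560,420))
cv2.imwrite("pics/w3.png",cv2.resize(np.hstack([a,b])[:,:,::-1],(800,300)))
E
```

```text
clock: 12.85
eef_pos: [615.0, -31.4, 230.6]
tcp_rot: [3.137, 0.0, 1.569]
contact_force: [-0.9, 0.1, -0.7]
opening: -0.002
grasp_force: 0.0
clock: 13.25
eef_pos: [615.4, -13.5, 217.3]
tcp_rot: [3.138, -0.0, 1.572]
contact_force: [-1.1, -0.2, 0.1]
opening: -0.0
grasp_force: 0.0
```

View pics/w3.png

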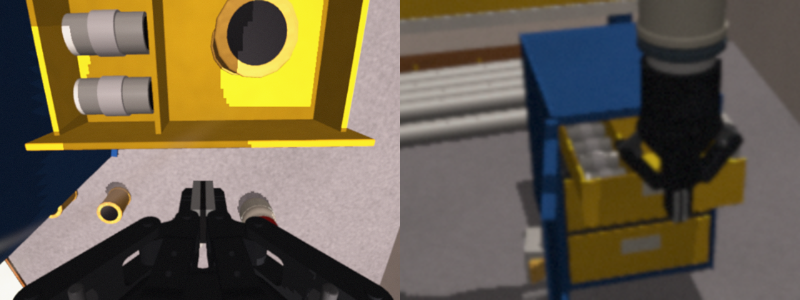

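The coupling stands upright in the wide compartment, and the closed fingers are in front of the yellow plate. I push the tray in smoothly.

```bash
python3 -m crank '[[0.01,0,0,0,0,0,1],[0.02,0,0,0,0,0,1],[0.025,0,0,0,0,0,1],[0.028,0,0,0,0,0,1],[0.031,0,0,0,0,0,1]]'|grep -E 'eef|cont'; python3 -m crank '[[0.003,0,0,0,0,0,1],[0.006,0,0,0,0,0,1],[0.01,0,0,0,0,0,1],[0.015,0,0,0,0,0,1],[0.02,0,0,0,0,0,1]]'|grep -E 'eef|cont'; for i in 1 2; do python3 -m crank '[[0.006,0,0,0,0,0,1],[0.012,0,0,0,0,0,1],[0.018,0,0,0,0,0,1],[0.024,0,0,0,0,0,1],[0.03,0,0,0,0,0,1]]'|grep -E 'eef|cont'; done
```

```text
eef_pos: [614.0, 16.6, 215.1]
contact_force: [0.1, 0.1, 0.1]
eef_pos: [613.8, 36.5, 215.0]
contact_force: [-1.7, -1.3, 1.5]
eef_pos: [614.0, 66.8, 215.0]
contact_force: [-1.1, -2.0, 0.5]
eef_pos: [614.0, 96.7, 215.1]
contact_force: [-0.7, -2.2, -0.0]
```

```bash
python3 -m crank '[[0.005,0,0,0,0,0,1],[0.01,0,0,0,0,0,1],[0.014,0,0,0,0,0,1],[0.018,0,0,0,0,0,1],[0.021,0,0,0,0,0,1]]'|grep -E 'eef|cont'; for i in 1 2 3; do python3 -m crank '[[0.0008,0,0,0,0,0,1],[0.0016,0,0,0,0,0,1],[0.0024,0,0,0,0,0,1],[0.0032,0,0,0,0,0,1],[0.004,0,0,0,0,0,1]]'|grep -E 'eef|cont'; done
```

```text
eef_pos: [614.1, 117.6, 215.1]
contact_force: [-2.3, -1.9, 0.3]
eef_pos: [614.1, 121.2, 215.1]
contact_force: [-1.1, -2.3, -0.3]
eef_pos: [614.0, 125.3, 215.1]
contact_force: [-1.7, -1.3, 0.3]
eef_pos: [614.1, 126.6, 215.1]
contact_force: [-1.0, -18.5, 2.8]
```

The tray is home: the push rose to 18.5 N at y = 126.6, and 137 was expected for the plate face. Now I go around behind the open door with the fingers vertical. Its outer face is at about (476,−33), facing −x.

```bash
python3 -m crank '[[-0.02,0,0,0,0,0,1],[-0.065,0,0,0,0,0,1],[-0.11,0,0,0,0,0,1],[-0.155,0,0,0,0,0,1],[-0.2,0,0,0,0,0,1]]'|grep -E 'eef|cont'; python3 -m crank '[[-0.04,0,0,0,0,0,1],[-0.07,-0.03,0,0,0,0,1],[-0.07,-0.075,0,0,0,0,1],[-0.07,-0.12,0,0,0,0,1],[-0.07,-0.165,0,0,0,0,1]]'|grep -E 'eef|cont'; python3 -m crank '[[0,-0.025,0,0,0,0,1],[0.04,-0.025,0,0,0,0,1],[0.08,-0.025,0,0,0,0,1],[0.115,-0.025,0,0,0,0,1],[0.115,-0.025,0,0,0,0,1]]'|grep -E 'eef|cont'
```

```text
eef_pos: [614.5, -72.1, 215.4]
contact_force: [-0.7, 0.3, 0.8]
eef_pos: [447.9, -140.8, 215.0]
contact_force: [-0.5, -1.4, 0.6]
eef_pos: [424.4, -22.7, 215.5]
contact_force: [-0.5, 0.0, -0.8]
```

Run:
```python
from h import *
g=cams.grab_frame("side");crop(g,150,70,200,150,4,"pics/s3.png")
```

```text
(no output)
```

View pics/s3.png

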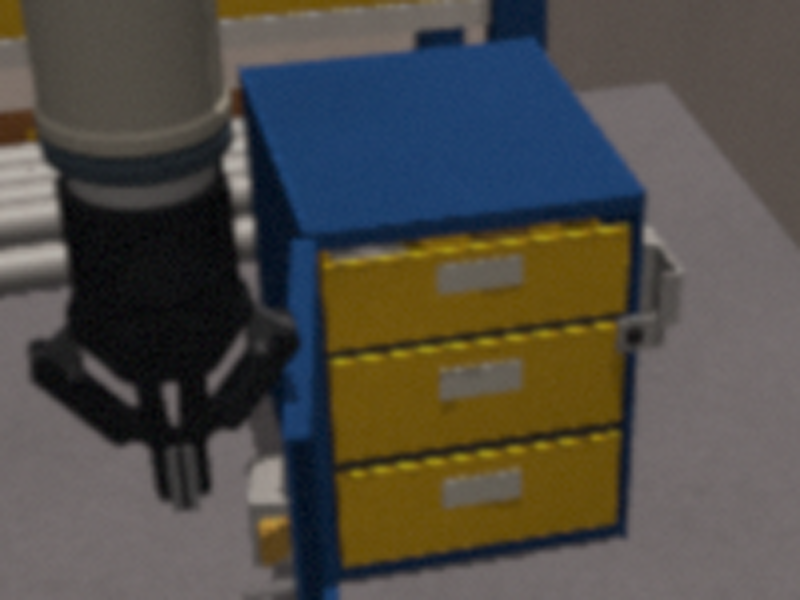

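The tray plate is flush with its neighbours. In this pose the finger linkages spread along world x, so I raise the tool a little and turn it until its narrow side (tool x) faces the door's outer face.

```bash
for i in 1 2; do python3 -m crank '[[0,0,-0.005,0,0,0.14,1],[0,0,-0.005,0,0,0.28,1],[0,0,-0.005,0,0,0.42,1],[0,0,-0.005,0,0,0.56,1],[0,0,-0.005,0,0,0.7,1]]'|grep -E 'eef|cont|rot'; done;  python3 -m crank '[[0,0,0,0,0,0.14,1],[0,0,0,0,0,0.28,1],[0,0,0,0,0,0.346,1],[0,0,0,0,0,0.346,1]]'|grep -E 'eef|cont|rot'
```

```text
eef_pos: [424.6, -26.5, 220.2]
tcp_rot: [3.141, -0.001, 0.864]
contact_force: [-0.5, 0.2, 0.1]
eef_pos: [424.6, -26.5, 225.3]
tcp_rot: [3.141, -0.001, 0.164]
contact_force: [-0.2, -0.7, -0.0]
eef_pos: [424.5, -26.5, 225.2]
tcp_rot: [-3.141, -0.001, -0.177]
contact_force: [-0.6, -0.7, -0.5]
```

```bash
python3 -m crank '[[0.015,0,0,0,0,0,1],[0.025,0,0,0,0,0,1],[0.03,0,0,0,0,0,1],[0.033,0,0,0,0,0,1],[0.036,0,0,0,0,0,1]]'|grep -E 'eef|cont'; for i in 1 2; do python3 -m crank '[[0.002,0,0,0,0,0,1],[0.004,0,0,0,0,0,1],[0.006,0,0,0,0,0,1]]'|grep -E 'eef|cont'; done
```

```text
eef_pos: [459.6, -32.2, 224.9]
contact_force: [-1.8, -1.0, 0.4]
eef_pos: [465.3, -33.1, 225.0]
contact_force: [-1.4, -0.6, -1.0]
eef_pos: [471.5, -34.2, 225.1]
contact_force: [-1.3, -0.9, -0.4]
```

```bash
for i in 1 2 3; do python3 -m crank '[[0.0137,0.0009,0,0,0,-0.08,1],[0.0273,0.0007,0,0,0,-0.16,1],[0.0409,-0.0006,0,0,0,-0.24,1],[0.0544,-0.003,0,0,0,-0.32,1],[0.0676,-0.0064,0,0,0,-0.4,1]]'|grep -E 'eef|cont|rot'; done
python3 - <<'E'
from h import *
f=cams.grab_frame("top");crop(f,150,80,200,150,4,"pics/t5.png")
E
```

```text
eef_pos: [539.6, -39.6, 225.1]
tcp_rot: [-3.141, -0.0, 0.228]
contact_force: [-2.3, -0.4, 1.4]
eef_pos: [604.1, -18.2, 225.0]
tcp_rot: [-3.141, 0.0, 0.628]
contact_force: [-1.1, -0.2, 0.0]
eef_pos: [655.1, 26.7, 225.0]
tcp_rot: [-3.141, 0.0, 1.028]
contact_force: [-0.0, -1.3, -0.4]
```

View pics/t5.png

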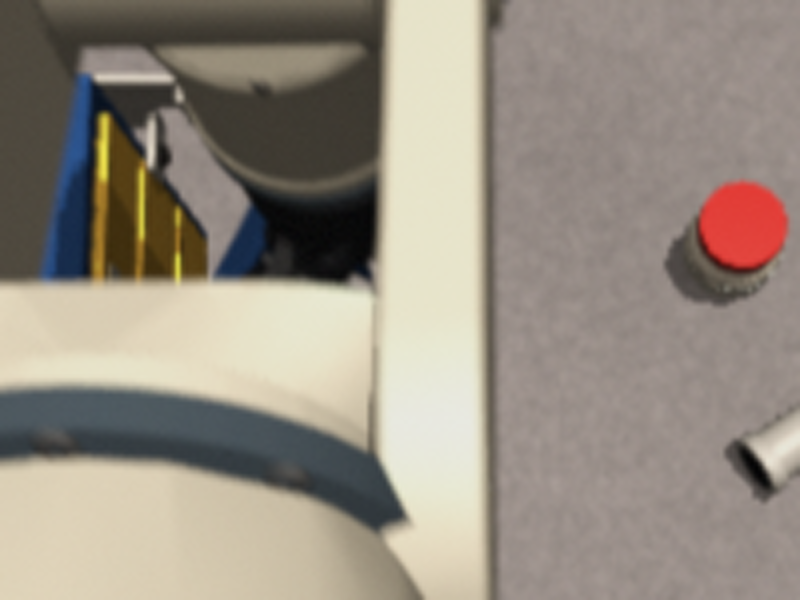

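The door is following: its edge shows at (235,245) in the crop, in front of the fingers, at about θ ≈ 0.55. I continue more slowly.

```bash
python3 -m crank '[[0.0085,0.0007,0,0,0,-0.05,1],[0.0171,0.001,0,0,0,-0.1,1],[0.0256,0.0008,0,0,0,-0.15,1],[0.0341,0.0002,0,0,0,-0.2,1],[0.0426,-0.0008,0,0,0,-0.25,1]]'|grep -E 'eef|cont|rot';python3 -m crank '[[0.0051,0.0005,0,0,0,-0.03,1],[0.0102,0.0008,0,0,0,-0.06,1],[0.0153,0.0009,0,0,0,-0.09,1],[0.0204,0.001,0,0,0,-0.12,1],[0.0256,0.0008,0,0,0,-0.15,1]]'|grep -E 'eef|cont|rot'; python3 -m crank '[[0.0017,0.0002,0,0,0,-0.01,1],[0.0034,0.0004,0,0,0,-0.02,1],[0.0051,0.0005,0,0,0,-0.03,1],[0.0068,0.0006,0,0,0,-0.04,1],[0.0085,0.0007,0,0,0,-0.05,1]]'|grep -E 'eef|cont|rot'; python3 -c "
from h import *
print(r.sense()['qpos'])"
```

```text
eef_pos: [676.1, 63.1, 225.0]
tcp_rot: [3.142, 0.0, 1.275]
contact_force: [-0.5, -1.0, -1.0]
eef_pos: [684.4, 87.7, 225.1]
tcp_rot: [3.141, 0.0, 1.427]
contact_force: [0.4, -7.4, -0.3]
eef_pos: [685.9, 93.1, 225.0]
tcp_rot: [-3.141, 0.005, 1.476]
contact_force: [-1.7, -15.6, 2.3]
[ 0.13487421  0.47914812  1.49864981 -0.00482483  1.1653489   0.23182585]
```

The force came about 17 mm too early, which suggests the fingers are touching the keeper bracket rather than the latch. I work out where the bracket stands from the pixels I already have.

Run:
```python
from h import *
np.set_printoptions(precision=1,suppress=True)
s=cams.grab_frame("side");t=cams.grab_frame("top")
# bracket outer end, top corner: top view crop c1 (503,28)->; side crop s3 (680,268) near-right top, (650,230) far top
for z in (150,170,190,210,230,250):
    P=pix(t,np.array([(503,28),(497,45),(440,26)])/2.85+[20,90],[z]*3); print(z,P[:,:2].ravel(),proj(s,P).ravel())
q=lambda L:np.array(L)/4+[150,70]
print(q([(680,268),(650,230),(680,310),(660,318),(620,350)]))
print(r.sense()["contact_force"],r.sense()["wrist_torque"])
```

```text
150 [747.8 124.2 735.7 127.8 748.2 167.4] [326.  157.9 320.8 157.7 320.4 149.1]
170 [740.4 119.7 728.5 123.2 740.8 161.7] [324.3 152.  319.1 151.8 318.8 143.4]
190 [732.9 115.2 721.4 118.6 733.3 156.1] [322.5 145.9 317.4 145.8 317.1 137.6]
210 [725.5 110.7 714.3 114.  725.9 150.5] [320.7 139.6 315.6 139.5 315.4 131.6]
230 [718.  106.2 707.1 109.4 718.4 144.8] [318.8 133.1 313.7 133.  313.6 125.4]
250 [710.6 101.6 700.  104.8 710.9 139.2] [316.8 126.4 311.8 126.3 311.8 119. ]
[[320.  137. ]
 [312.5 127.5]
 [320.  147.5]
 [315.  149.5]
 [305.  157.5]]
[ -0.2 -10.1   0.7] [-1.8  0.1  0.1]
```

Run:
```python
from h import *
np.set_printoptions(precision=1,suppress=True)
s=cams.grab_frame("side");im=s["image"].astype(int)
p=[610,259.9,1.5846]; c,sn=np.cos(p[2]),np.sin(p[2])
W=lambda x,y,z:[p[0]+c*x-sn*y,p[1]+sn*x+c*y,z]
H=np.array([-125.5,99.5])
for t in (.2,.15,.1,.05,0):
    y=np.array([np.sin(t),np.cos(t)]);x=np.array([np.cos(t),-np.sin(t)])
    A=H-196*y-7*x; B=H-100*y-7*x
    print(t,proj(s,[W(*A,6),W(*B,6),W(*A,250)]).ravel(),W(*A,0)[:2])
hsv=cv2.cvtColor(s["image"],cv2.COLOR_RGB2HSV)
for v in range(110,222,3): print(v,''.join('B' if 95<h<130 and S>120 else 'y' if 10<h<35 and S>140 else '#' if V<50 else 'w' if V>150 and S<60 else '.' for h,S,V in hsv[v,220:345]))
```

```text
0.2 [309.9 215.8 272.1 217.2 315.5 129.2] [np.float64(703.5581645321062), np.float64(89.8755523457818)]
0.15 [309.5 213.4 272.1 216.  314.9 127.1] [np.float64(705.4763188629145), np.float64(99.49132853798014)]
0.1 [308.8 211.1 272.  214.7 314.2 125.1] [np.float64(706.9114874943082), np.float64(109.19095527382467)]
0.05 [308.  208.8 271.8 213.5 313.2 123.1] [np.float64(707.8600832521302), np.float64(118.95018853794377)]
0 [307.1 206.5 271.4 212.3 312.1 121.1] [np.float64(708.3197351410049), np.float64(128.74463532968755)]
110 BBBBBBBBBBBBBBBBBBBBBBBBBBBBBBBBBBBBBBBBBBBBBBBBBBBBBBBBBBB############BBB############################...##..########........
113 BBBBBBBBBBBBBBBBBBBBBBBBBBBBBBBBBBBBBBBBBBBBBBBBBBBBBBBBBBBBB##########BBBBB########################...############..........
116 BBBBBBBBBBBBBBBBBBBBBBBBBBBBBBBBBBBBBBBBBBBBBBBBBBBBBBBBBBBBBBB########BBBBBBBB##################....###########.............
119 BBBBBBBBBBBBBBBBBBBBBBBBBBBBBBBBBBBBBBBBBBBBBBBBBBBBBBBBBBBBBBBBBB#######BBBBBBBB#######BB####################...............
122 BBBBBBBBBBBBBBBBBBBBBBBBBBBBBBBBBBBBBBBBBBBBBBBBB
[... 3666 characters left out ...]
BBBBBBBBBBBB......................................
209 .............BBBBBBBBBBBBBBBBBBBBBBBBBBBBBBBBBBBBBBBBBBBBBBBBBBBBBBB.........................................................
212 ...........#BBBBBBBBBBBBBBBBBBBBBBBBBBBBBBBBBBBB.#...........................................................................
215 ............BBBBBBBBBBBBBB#B.................................................................................................
218 .............................................................................................................................
221 .............................................................................................................................
```

The text dump of the side view settles it. The door's lower edge sits where θ ≈ 0.0–0.03 predicts, and the latch case (grey, rows 137–155, z around 210) is what the fingers press on, 19 mm proud. So this is the real latch push. I hold and read the force.

```bash
for i in 1 2 3 4; do python3 -m crank '[[0,0,0,0,0,0,1]]'|grep -E 'eef|cont|rot|clock'; done
```

```text
clock: 24.7
eef_pos: [686.0, 93.6, 225.1]
tcp_rot: [-3.141, 0.004, 1.475]
contact_force: [0.1, -10.3, 0.3]
clock: 24.8
eef_pos: [686.0, 93.6, 225.0]
tcp_rot: [-3.141, 0.004, 1.475]
contact_force: [-0.0, -10.5, -0.3]
clock: 24.9
eef_pos: [686.0, 93.6, 225.0]
tcp_rot: [-3.141, 0.004, 1.475]
contact_force: [-0.5, -9.9, 1.2]
clock: 25.0
eef_pos: [685.9, 93.6, 225.0]
tcp_rot: [-3.141, 0.004, 1.475]
contact_force: [-1.3, -10.5, -0.2]
```

```bash
for i in 1 2 3; do python3 -m crank '[[0.00015,0,0,0,0,0,1],[0.0003,0,0,0,0,0,1],[0.0003,0,0,0,0,0,1]]'|grep -E 'eef|cont'; done
```

```text
eef_pos: [686.1, 94.5, 225.1]
contact_force: [-1.4, -7.3, -0.6]
eef_pos: [686.1, 94.7, 225.0]
contact_force: [-0.5, -8.3, 1.2]
eef_pos: [686.1, 94.9, 225.1]
contact_force: [-0.1, -9.4, 0.6]
```

```bash
for i in 1 2 3; do python3 -m crank '[[0.00015,0,0,0,0,0,1],[0.0003,0,0,0,0,0,1],[0.0003,0,0,0,0,0,1]]'|grep -E 'eef|cont'; done
```

```text
eef_pos: [686.2, 95.2, 225.1]
contact_force: [-0.2, -8.4, -0.7]
eef_pos: [686.3, 96.1, 225.0]
contact_force: [-0.1, -7.2, -1.1]
eef_pos: [686.4, 96.1, 225.1]
contact_force: [0.0, -8.0, -0.7]
```

```bash
for i in 1 2 3 4; do python3 -m crank '[[0.00015,0,0,0,0,0,1],[0.0003,0,0,0,0,0,1],[0.0003,0,0,0,0,0,1]]'|grep -E 'eef|cont'; done
```

```text
eef_pos: [686.3, 96.2, 225.0]
contact_force: [-0.7, -8.0, -0.3]
eef_pos: [686.4, 96.3, 225.1]
contact_force: [-0.6, -9.9, 0.3]
eef_pos: [686.3, 96.3, 225.0]
contact_force: [0.3, -10.6, -0.3]
eef_pos: [686.4, 96.4, 225.1]
contact_force: [-0.1, -11.5, 0.5]
```

```bash
for i in 1 2 3; do python3 -m crank '[[0.0001,0,0,0,0,0,1],[0.0002,0,0,0,0,0,1],[0.0002,0,0,0,0,0,1]]'|grep -E 'eef|cont'; done
```

```text
eef_pos: [686.4, 96.4, 225.1]
contact_force: [0.0, -11.8, 1.2]
eef_pos: [686.4, 96.5, 225.1]
contact_force: [-0.2, -12.1, 0.1]
eef_pos: [686.4, 96.5, 225.1]
contact_force: [-0.6, -12.8, 0.5]
```

```bash
for i in 1 2 3; do python3 -m crank '[[0.0001,0,0,0,0,0,1],[0.0002,0,0,0,0,0,1],[0.0002,0,0,0,0,0,1],[0.0002,0,0,0,0,0,1]]'|grep -E 'eef|cont'; done
```

```text
eef_pos: [686.4, 96.6, 225.0]
contact_force: [-0.3, -13.9, 0.9]
eef_pos: [686.4, 96.7, 225.0]
contact_force: [0.1, -14.0, 0.7]
eef_pos: [686.4, 96.8, 225.0]
contact_force: [-0.5, -15.0, 1.1]
```

At 15 N I stop pushing, since it may already have snapped in. I test by easing back: a latched door will not follow.

```bash
for i in 1 2 3 4 5; do python3 -m crank '[[-0.0005,0,0,0,0,0,1],[-0.001,0,0,0,0,0,1],[-0.001,0,0,0,0,0,1]]'|grep -E 'eef|cont'; done
```

```text
eef_pos: [686.4, 96.5, 225.0]
contact_force: [0.0, -11.4, 1.3]
eef_pos: [686.4, 96.2, 225.0]
contact_force: [0.4, -7.9, 0.5]
eef_pos: [686.3, 96.0, 225.0]
contact_force: [0.1, -6.3, -0.4]
eef_pos: [686.3, 95.9, 225.1]
contact_force: [0.3, -3.7, -0.9]
eef_pos: [686.0, 95.5, 225.2]
contact_force: [-0.3, 0.3, 0.4]
```

The force fell from 15 N to 0 within 1.3 mm without the door following, so it looks latched. To confirm, I retreat, wait, and touch it lightly again to see whether it is still at y ≈ 95.7.

```bash
python3 -m crank '[[-0.002,0,0,0,0,0,1],[-0.008,0,0,0,0,0,1],[-0.012,0,0,0,0,0,1],[-0.012,0,0,0,0,0,1],[-0.012,0,0,0,0,0,1]]'|grep -E 'eef|cont'; python3 -m crank '[[0.003,0,0,0,0,0,1],[0.006,0,0,0,0,0,1],[0.008,0,0,0,0,0,1],[0.009,0,0,0,0,0,1],[0.009,0,0,0,0,0,1]]'|grep -E 'eef|cont'; for i in 1 2 3 4; do python3 -m crank '[[0.0005,0,0,0,0,0,1],[0.001,0,0,0,0,0,1],[0.001,0,0,0,0,0,1]]'|grep -E 'eef|cont'; done
```

```text
eef_pos: [685.0, 82.8, 225.1]
contact_force: [0.5, -0.6, 0.2]
eef_pos: [685.8, 92.3, 225.0]
contact_force: [0.5, -0.7, -0.0]
eef_pos: [685.9, 93.0, 225.1]
contact_force: [0.7, 0.7, 0.8]
eef_pos: [686.0, 94.1, 225.1]
contact_force: [0.5, 0.2, -0.8]
eef_pos: [686.1, 95.1, 225.1]
contact_force: [0.7, 0.1, 0.4]
eef_pos: [686.2, 95.7, 225.1]
contact_force: [-0.2, -1.9, 0.3]
```

Contact came at 95.6 again, so the door holds against its buffer and is latched. I retreat and hand in.

```bash
python3 -m crank '[[-0.01,0,0,0,0,0,1],[-0.04,0,0,0,0,0,1],[-0.07,0,-0.02,0,0,0,1],[-0.09,0,-0.06,0,0,0,1],[-0.09,0,-0.09,0,0,0,1]]'; python3 -m crank '[[0,0,0,0,0,0,1],[0,0,0,0,0,0,1]]'|grep -E 'cont|clock'; python3 -c "
from rig import sign_off
print(sign_off())"
```

```text
clock: 34.3
eef_pos: [677.4, 3.2, 316.9]
tcp_rot: [3.141, 0.001, 1.472]
contact_force: [1.0, 0.2, -0.4]
opening: 0.005
grasp_force: 0.0
clock: 34.5
contact_force: [0.1, -0.1, -0.1]
the job is handed in; nothing more can be done
None
```

I handed the job in at 34.5 s: the coupling stood upright in the tray's wide compartment before I slid the tray home, and the door tests as latched (it held position when I backed off and touched it again); the push peaked at 15–16 N, just above the 10–14 N band but below the 19 N crush point.

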